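# Make up the round-work and flat-work setting kits

### The arm

A 6-joint arm with a two-finger parallel gripper is mounted at the origin on the work surface. World frame = base frame: x ahead of the robot, y to its left, z up, the work surface at z = 0. Lengths are in mm, angles in rad, forces in N, time in s.
With the tool pointing down it reaches from about 350 to 975 mm from the base axis. Payload 7.1 kg.
Tool frame: the origin (TCP) lies at the centre of the arm's flange, where the gripper is bolted on; the fingertips stand 182 mm ahead of it and the grasp point (between the pads) lies 163 mm ahead of it; z points along the fingers, y is the line along which they close (so a half turn about z gives the same grasp; the last joint's range is limited). The gripper opens to 88 mm and grips with 3 to 60 N. Pads are 20 mm wide; open, the fingers measure 115 mm over their backs; the gripper's body (75 mm by 178 mm) begins 61 mm behind the grasp point.
Start: joints at [1.237, 0.423, 1.63, -0, 1.089, -0.019], TCP at [193.485, 594.281, 404.675] pointing down, gripper open.
Joint ranges: [-3, 3], [-0.9, 2.11], [0.09, 2.58], [-1.31, 4.45], [0.11, 2.69], [-2.54, 2.54]. Speed limits (rad/s): [2.39, 2.39, 3.01, 3.14, 3.14, 3.14].

### API

Orientations are given as a rotation vector (axis times angle).
In Python, from workcell import readout, get_image, ctrl gives the robot as it stands.
- The arm moves only by the tool step_arm, never from a script. Its argument "targets" is a list that holds one entry, the list of rows, each a list of 7 numbers: the shift along the world's x, y, z as a fraction of full scale, then the turn, a rotation vector about the world's x, y, z as a fraction of full scale, then the opening, from 0 (shut) to 1 (fully open). In form: [[[dx, dy, dz, wx, wy, wz, claw], ...]]. A call has exactly 5 rows; each row shifts and turns the commanded pose from where the row before left it; what a row does not reach is not made up. Full scale, the value 1, is 0.05 m for a shift and 4 degrees for a turn. A row lasts 1/8 s, in which the tool goes at most 62.5 mm and 10.7 degrees, less where a joint would pass 70% of its speed; a pose out of reach is approached as far as the arm can. A call with a number of a shift or a turn outside -1 to 1 is refused whole. A call with a gripper value outside its range is refused whole. The fingers move at their own pace and stop on an object; the grip force is fixed at half the most. Time passes only in rows, so rows that do not move let the fingers close, or fill a call up. It gives the time, the measured TCP pose, the force, the opening and the grip force at its end, in the units of the state.
- readout.get_obs(): the state, without advancing time (a new reading comes with each control period).
- get_image(name): name is "scene" or "top" or "wrist"; returns a dict with "pixels" (420x560x3 uint8, red, green, blue), "intrinsics" (3x3 intrinsics, pixels), "extrinsics" (4x4, takes a point from world to camera coordinates). Camera axes: x right, y down, z forward; pixel columns grow to the right and rows downward; lengths in mm; the calibration is good to about 2 mm. A picture is of the moment at which its call begins. There is no depth.
- ctrl.close_job(): hands the job in; it is judged then, once.
The state is a dict: "t": time; "qpos": joint angles; "qvel": joint speeds; "joint_torque": joint torques, N m; "ee_pos": TCP position; "orientation": TCP orientation; "ft_force": force on the tool from outside, world axes, zero at the start; "moment": the same for the moment, N m; "width": finger opening in mm; "grasp_force": force on a finger pad.
Only numpy, scipy, OpenCV 4.12 (cv2) and the standard library are available. Lean on these libraries where they do the work, as an engineer would, in place of code of your own. Each camera call takes 0.05 s, during which the arm holds its last target. There are 200 camera calls.

### The job

Make up two setting-up kits for the measuring machine from the loose steel pieces: in the tray with the round collar, the V-block goes flat in the empty bay, groove up, and the plug gauge stands inside the collar; in the tray with the narrow rectangular pocket, the angle plate stands on its foot in the empty bay and the pile of two plates lies flat inside the pocket, long plate on the pocket floor and the short one squarely on top of it. Everything must sit fully down on its tray floor or plate; set the pieces down gently, never drop or throw them. Leave the screwdriver, the carton and the dial indicator where they are.

Things in the scene. Friction and masses are not known exactly. Their poses are not given: they have to be found in the camera images.
- round_tray: Fixed black tray, 100 (x) by 200 (y) mm; origin: centre of underside. Floor top at z 5 mm; rim (4 mm thick) and grey divider (y -4 to 0) rise to z 13. Negative-y half: empty bay 92 x 92, centre (0, -50). Other half: grey round collar, inner diameter 52 mm, outer 58, top at z 13, centre (0, +48), open to the tray floor.
- flat_tray: Fixed black tray, 100 (x) by 200 (y) mm; origin: centre of underside. Floor top at z 5 mm; rim (4 mm thick) and grey divider (y -4 to 0) rise to z 13. Negative-y half: empty bay 92 x 92, centre (0, -50). Other half: grey pocket, centre (0, +48), inside 78 (x) by 38 (y), walls 3 thick up to z 15. Long walls only within 11 mm of the corners: 56 mm finger gaps, clear floor to 48 mm from its centre.
- v_block: Steel V-block, 44 x 44 mm, 38 mm high, 0.4 kg give or take, with a right-angled V groove along its x in the top (26 mm wide, 22 mm deep). Outer faces are flat, 44 mm apart both ways. Origin: centre of its underside, z up.
- plug_gauge: Standing steel plug gauge: round foot 32 mm in diameter and 14 mm high, round shaft 18 mm in diameter above it to 55 mm. About 0.17 kg. Origin: centre of its underside, z up along the shaft.
- angle_plate: Steel angle plate (L shape), 40 mm wide along its y: a foot 50 (x) by 40 mm, 10 mm thick, and an upright wall 10 mm thick along the foot's -x edge (x from -25 to -15 mm), 50 mm high overall. About 0.28 kg. Origin: centre of the foot's underside, z up.
- long_plate: Lower plate of the pile: loose ground steel plate 70 (x) by 30 (y) by 9 mm, about 0.15 kg. Origin: centre of its underside, z up.
- short_plate: Upper plate of the pile: loose ground steel plate 46 (x) by 30 (y) by 9 mm, about 0.1 kg, lying on the long plate with its 30 mm sides flush with the long plate's, so that both can be gripped together across the 30 mm; the long plate's ends show beyond it. Origin: centre of its underside (9 mm above the long plate's), z up.
- screwdriver: Bystander: screwdriver with a red handle, about 180 mm long, lying between the trays. Leave alone.
- carton: Bystander: cardboard carton 75 x 110 mm, 45 mm high, beyond the stock. Leave alone.
- indicator: Bystander: dial indicator on a round iron base (64 mm in diameter), 134 mm high, with a 40 mm dial, off to one side. Leave alone.

How it is judged (in metres and radians):
At the end, for the whole second after the job is handed in: V-block in its bay (26 mm of centre), plug gauge in collar (11 mm), angle plate in its bay (28 mm), long plate along the pocket (6 mm), short plate along it on top (12 mm lengthwise, 8 mm across); all upright within 0.08 rad, fully down within 3 mm, at rest (x of v_block in the frame of round_tray between -0.026 and 0.026 m and y of v_block in the frame of round_tray between -0.076 and -0.024 m and z of v_block in the frame of round_tray between 0.002 and 0.008 m and angle between each of v_block, plug_gauge, angle_plate, long_plate, short_plate's own z axis and vertical below 0.08 rad and linear speed of each of v_block, plug_gauge, angle_plate, long_plate, short_plate below 0.02 m/s and angular speed of each of v_block, plug_gauge, angle_plate, long_plate, short_plate below 0.2 rad/s and x of plug_gauge in the frame of round_tray between -0.011 and 0.011 m and y of plug_gauge in the frame of round_tray between 0.037 and 0.059 m and z of plug_gauge in the frame of round_tray between 0.002 and 0.008 m and x of angle_plate in the frame of flat_tray between -0.028 and 0.028 m and y of angle_plate in the frame of flat_tray between -0.078 and -0.022 m and z of angle_plate in the frame of flat_tray between 0.002 and 0.008 m and x of long_plate in the frame of flat_tray between -0.006 and 0.006 m and y of long_plate in the frame of flat_tray between 0.042 and 0.054 m and z of long_plate in the frame of flat_tray between 0.002 and 0.008 m and x of short_plate in the frame of flat_tray between -0.012 and 0.012 m and y of short_plate in the frame of flat_tray between 0.04 and 0.056 m and z of short_plate in the frame of flat_tray between 0.011 and 0.017 m and angle between the x axis of long_plate and the x axis of flat_tray, either way round below 0.2 rad and angle between the x axis of short_plate and the x axis of flat_tray, either way round below 0.25 rad); the robot touches nothing.
It fails at once if a piece is dropped from more than about 25 mm, or thrown (over 0.7 m/s out of the fingers) ((linear speed of v_block above 0.7 m/s and contact force between the fingers and v_block below 0.01 N) or (linear speed of plug_gauge above 0.7 m/s and contact force between the fingers and plug_gauge below 0.01 N) or (linear speed of angle_plate above 0.7 m/s and contact force between the fingers and angle_plate below 0.01 N) or (linear speed of long_plate above 0.7 m/s and contact force between the fingers and long_plate below 0.01 N) or (linear speed of short_plate above 0.7 m/s and contact force between the fingers and short_plate below 0.01 N)).
It fails at once if the screwdriver, the carton or the dial indicator is moved by more than 20 mm (distance of any of screwdriver, carton, indicator from where it was at the start of the episode above 0.02 m).
It also fails if it takes over 109 s, if anything falls off the work surface, if the arm or the gripper's body presses on something with over 40 N, if the wrist force passes 120 N, or if a joint passes its speed limit or range.

## Working session

There is one attempt and no reset: what is moved stays moved. The work goes in short steps, Python scripts to look and compute and a tool call to move; the robot and the scene stay as the last step left them, time stands still between calls to the robot, and variables do not carry over. Pictures are saved under pics/ and viewed, at most 14 in all, crops included, and the job is handed in when it is done.

Besides the shell and the picture viewer there is one more tool, called after ">>>" in YAML: its name, and indented under it one key for each argument. step_arm: Moves the arm, as the interface text tells. Shift numbers are shares of 0.05 m and turn numbers shares of 4 degrees, none past 1 either way. Its arguments: {"type":"object","properties":{"targets":{"type":"array"}},"required":["targets"]}

```bash
mkdir -p pics; cat > h.py <<'E'
import numpy as np, cv2
from workcell import readout, get_image, ctrl
def snap(name,fn,crop=None,scale=1):
    im=get_image(name); p=im["pixels"][:,:,::-1]
    np.savez(f"pics/{fn}.npz",K=im["intrinsics"],E=im["extrinsics"])
    cv2.imwrite(f"pics/{fn}_raw.png",p)
    if crop: x0,y0,x1,y1=crop; p=p[y0:y1,x0:x1]
    cv2.imwrite(f"pics/{fn}.png",cv2.resize(p,None,fx=scale,fy=scale,interpolation=cv2.INTER_CUBIC))
def world(fn,u,v,z):
    d=np.load(f"pics/{fn}.npz");K,E=d["K"],d["E"];R,t=E[:3,:3],E[:3,3]
    r=R.T@np.linalg.solve(K,[u,v,1.]);c=-R.T@t
    return c+r*(z-c[2])/r[2]
def proj(fn,P):
    d=np.load(f"pics/{fn}.npz");q=d["K"]@(d["E"][:3,:3]@np.array(P,float)+d["E"][:3,3]);return q[:2]/q[2]
E
python3 - <<'E'
from h import *
snap("top","top1",None,1.42); snap("scene","sc1",None,1.42)
o=readout.get_obs();print(o)
for n in("top1","sc1"):
    d=np.load(f"pics/{n}.npz");print(d["K"],d["E"])
E
```

```text
{'t': 0.1, 'qpos': array([ 1.23700961e+00,  4.23781917e-01,  1.63061246e+00,  1.74495533e-05,
        1.08863704e+00, -1.90234651e-02]), 'qvel': array([-0.0006115 , -0.00187398, -0.00306025,  0.00022658, -0.00132557,
       -0.00147925]), 'joint_torque': array([-6.18787180e-05, -5.45614707e+01, -2.74323213e+01,  6.45688525e-02,
        1.88411109e-02,  1.67080685e-05]), 'ee_pos': array([193.397973 , 594.0546518, 403.9687754]), 'orientation': array([-4.92360895e-01, -3.10249871e+00,  2.22047823e-03]), 'ft_force': array([-0.17793717,  0.46409856,  0.44221152]), 'moment': array([ 0.01863   , -0.00179923,  0.05931345]), 'grasp_force': 0.0, 'width': 87.83493127066153}
[[513.56408624   0.         281.59692172]
 [  0.         513.56408624 201.99531056]
 [  0.           0.           1.        ]] [[-1.30915946e-02 -9.99897401e-01  5.81352277e-03  1.29914673e+02]
 [-9.96943419e-01  1.26046296e-02 -7.71034580e-02  6.15501971e+02]
 [ 7.70222700e-02 -6.80516048e-03 -9.97006148e-01  1.16675083e+03]
 [ 0.00000000e+00  0.00000000e+00  0.00000000e+00  1.00000000e+00]]
[[525.40095006   0.         268.61579632]
 [  0.         525.40095006 209.15727047]
 [  0.           0.           1.        ]] [[ 6.12892717e-01  7.90159408e-01  3.25986238e-03 -4.72451284e+02]
 [ 4.34517229e-01 -3.33584856e-01 -8.36609779e-01 -2.01574417e+02]
 [-6.59967647e-01  5.14168507e-01 -5.47789605e-01  1.44086272e+03]
 [ 0.00000000e+00  0.00000000e+00  0.00000000e+00  1.00000000e+00]]
```

View pics/top1.png

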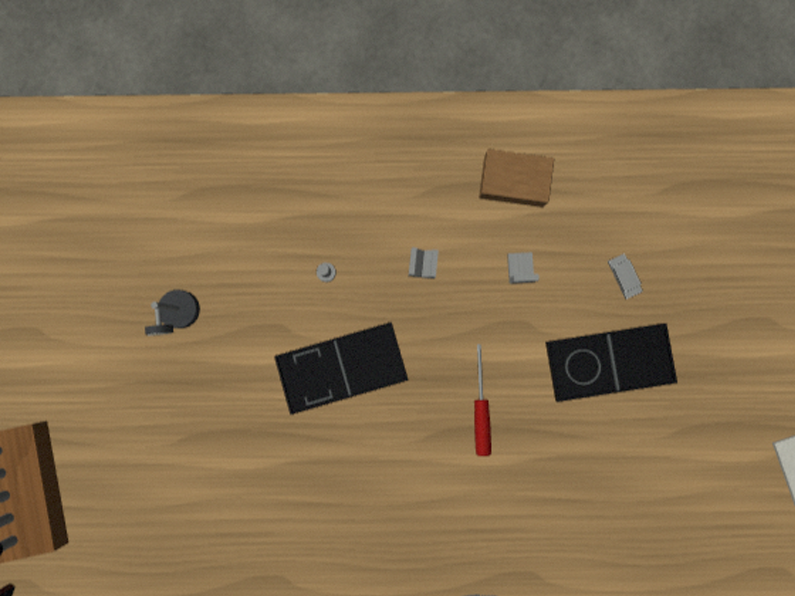

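View pics/sc1.png

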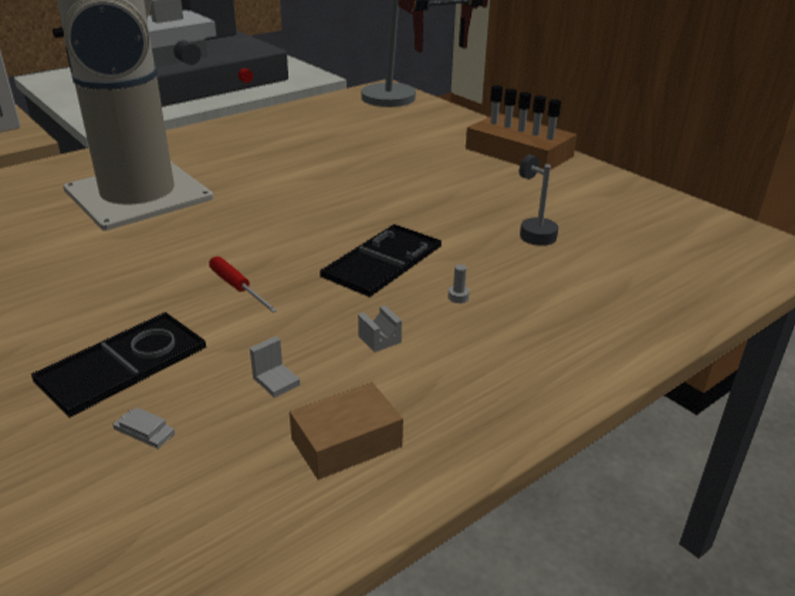

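The top view shows all the items. From left to right in the 1.42x picture: indicator (175,310), plug (326,272), V-block (423,263), angle plate (522,268), plates (625,277). The flat tray is at (341,368) and the round tray at (611,362). I'll enlarge it for corners.

```bash
python3 - <<'E'
import cv2
p=cv2.imread("pics/top1_raw.png")
for n,(x0,y0,x1,y1) in {"L":(185,168,335,298),"R":(335,168,485,298)}.items():
    cv2.imwrite(f"pics/c{n}.png",cv2.resize(p[y0:y1,x0:x1],None,fx=4.6,fy=4.6,interpolation=cv2.INTER_CUBIC))
E
```

```text
(no output)
```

View pics/cL.png

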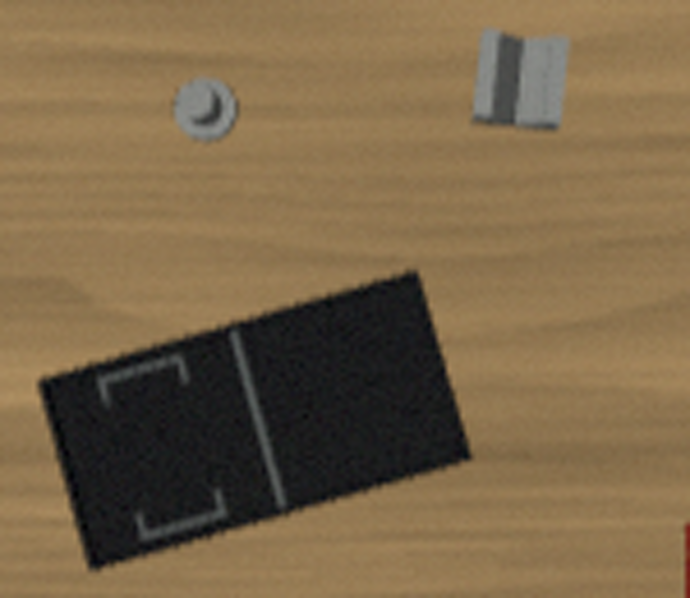

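View pics/cR.png

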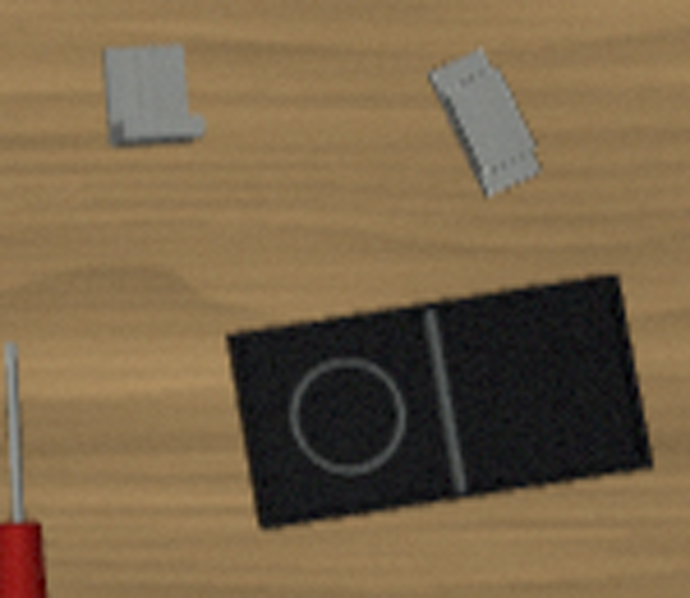

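The crops give clean corners for the trays, pocket, collar, V-block, angle plate (wall on the robot side) and plates. I'll fit the poses from those pixels.

```bash
cat > fit.py <<'E'
from h import *
from scipy.optimize import least_squares
def fit(img,pts,px,x0):
    def place(p): 
        c,s=np.cos(p[2]),np.sin(p[2]);R=np.array([[c,-s,0],[s,c,0],[0,0,1]])
        return np.array([proj(img,R@np.array(q,float)+[p[0],p[1],0]) for q in pts])
    r=least_squares(lambda p:(place(p)-px).ravel(),x0,x_scale=[1,1,.01])
    return r.x[0],r.x[1],np.degrees(r.x[2]),np.abs(r.fun).max()
E
python3 - <<'E'
from fit import *
cv=lambda L,x0,y0:np.array([((u+.5)/4.6-.5+x0,(v+.5)/4.6-.5+y0) for u,v in L])
L=lambda l:cv(l,185,168);R=lambda l:cv(l,335,168)
o=np.load("pics/top1.npz");print("cam",-o["E"][:3,:3].T@o["E"][:3,3])
rim=[(50,100,9),(50,-100,9),(-50,-100,9),(-50,100,9)]
def go(n,pts,px):
    g=world("top1",*px.mean(0),10);print(n,np.round(fit("top1",pts,px,[g[0],g[1],0]),2))
div=[(48,-2,13),(-48,-2,13)]
go("flat",rim+[(42,70,15),(42,26,15),(-42,26,15),(-42,70,15)]+div,L([(40,381),(417,271),(470,460),(92,570),(100,378),(184,357),(224,515),(141,540),(236,333),(283,508)]))
go("pocket",[(42,70,15),(42,26,15),(-42,26,15),(-42,70,15)],L([(100,378),(184,357),(224,515),(141,540)]))
go("round",rim+[(0,48,13)]+div,R([(228,336),(617,277),(652,467),(262,527),(348,416),(430,310),(461,491)]))
go("vb",[(22,22,38),(22,-22,38),(-22,-22,38),(-22,22,38)],L([(485,30),(569,37),(558,127),(474,121)]))
go("ang",[(25,20,10),(25,-20,10),(-15,20,50),(-15,-20,50),(-25,-20,50),(-25,20,50)],R([(105,47),(183,45),(125,122),(205,117),(203,137),(123,142)]))
go("pl",[(35,15,9),(35,-15,9),(-35,-15,9),(-35,15,9)],R([(430,73),(482,48),(540,168),(488,196)]))
print("plug",world("top1",*L([(207,109)])[0],14),world("top1",*L([(201,101)])[0],55))
E
```

```text
cam [ 525.45563124  130.08309607 1209.95982407]
flat [486.54 220.02  15.16   1.15]
pocket [485.7  219.88  14.16   0.52]
round [ 490.38 -222.82    7.92    0.97]
vb [655.3   83.96  -6.53   0.67]
ang [ 6.4719e+02 -7.8450e+01  2.1000e+00  6.4000e-01]
pl [ 6.3253e+02 -2.5107e+02  2.3980e+01  6.3000e-01]
plug [644.45379749 243.13889062  14.        ] [644.35715162 242.18620237  55.        ]
```

>>> step_arm:
  targets:
    - [[0.9,-0.7,-0.1,0,0,0,1],[0.9,-0.7,-0.1,0,0,0,1],[0.9,-0.7,-0.1,0,0,0,1],[0.9,-0.7,-0.1,0,0,0,1],[0.9,-0.7,-0.1,0,0,0,1]]

```text
t: 0.72
ee_pos: [419.7, 417.9, 379.3]
orientation: [-0.492, -3.103, 0.001]
ft_force: [0.8, 0.2, -0.2]
width: 87.8
grasp_force: 0.0
```

>>> step_arm:
  targets:
    - [[0.9,-0.7,-0.3,0,0,0,1],[0.9,-0.7,-0.3,0,0,0,1],[0.9,-0.7,-0.3,0,0,0,1],[0.9,-0.7,-0.3,0,0,0,1],[0.9,-0.7,-0.3,0,0,0,1]]

```text
t: 1.35
ee_pos: [644.7, 242.9, 303.8]
orientation: [-0.492, -3.102, 0.0]
ft_force: [1.0, 0.8, 0.6]
width: 87.8
grasp_force: 0.0
```

>>> step_arm:
  targets:
    - [[0,0,-0.8,0,0,0,1],[0,0,-0.8,0,0,0,1],[0,0,-0.45,0,0,0,1],[0,0,0,0,0,0,0],[0,0,0,0,0,0,0]]

```text
t: 1.98
ee_pos: [644.0, 244.7, 203.5]
orientation: [0.492, 3.101, 0.001]
ft_force: [0.9, 0.4, 0.1]
width: 71.3
grasp_force: 0.0
```

>>> step_arm:
  targets:
    - [[0,0,0,0,0,0,0],[0,0,0,0,0,0,0],[0,0,0,0,0,0,0],[0,0,0,0,0,0,0],[0,0,0,0,0,0,0]]

```text
t: 2.6
ee_pos: [643.5, 244.3, 202.2]
orientation: [-0.493, -3.103, 0.0]
ft_force: [-0.0, 0.7, -0.4]
width: 21.4
grasp_force: 0.0
```

>>> step_arm:
  targets:
    - [[0,0,0,0,0,0,0],[0,0,0,0,0,0,0],[0,0,0.2,0,0,0,0],[0,0,0.7,0,0,0,0],[0,0,0.7,0,0,0,0]]

```text
t: 3.22
ee_pos: [643.3, 244.3, 283.0]
orientation: [-0.492, -3.102, 0.001]
ft_force: [-1.3, 0.6, -0.8]
width: 16.9
grasp_force: 30.0
```

>>> step_arm:
  targets:
    - [[-0.32,-0.84,0,0,0,0,0],[-0.32,-0.84,0,0,0,0,0],[-0.32,-0.84,0,0,0,0,0],[-0.32,-0.84,0,0,0,0,0],[-0.32,-0.84,0,0,0,0,0]]

```text
t: 3.85
ee_pos: [562.9, 33.1, 282.8]
orientation: [0.492, 3.102, 0.0]
ft_force: [0.9, -0.0, -2.6]
width: 16.8
grasp_force: 30.0
```

>>> step_arm:
  targets:
    - [[-0.32,-0.84,0,0,0,0,0],[-0.32,-0.84,0,0,0,0,0],[-0.32,-0.84,0,0,0,0,0],[-0.32,-0.84,0,0,0,0,0],[-0.32,-0.84,0,0,0,0,0]]

```text
t: 4.47
ee_pos: [483.0, -177.0, 282.8]
orientation: [0.492, 3.102, -0.0]
ft_force: [0.0, 0.2, -2.1]
width: 16.8
grasp_force: 30.0
```

>>> step_arm:
  targets:
    - [[0,0,0,0,0,0,0],[0,0,-0.5,0,0,0,0],[0,0,-0.2,0,0,0,0],[0,0,0,0,0,0,0],[0,0,0,0,0,0,0]]

```text
t: 5.1
ee_pos: [483.9, -175.4, 247.7]
orientation: [0.491, 3.102, -0.0]
ft_force: [0.3, -0.1, -1.5]
width: 17.0
grasp_force: 30.0
```

```bash
python3 - <<'E'
from h import *
snap("wrist","w1",None,1)
o=readout.get_obs();print(o["ee_pos"])
print(proj("w1",[483.8,-175.3,13]),proj("w1",[484,-175.4,45]))
E
```

```text
[ 483.89964412 -175.47983611  247.75039264]
[276.95274408 232.50132104] [276.68498602 254.19977988]
```

View pics/w1.png

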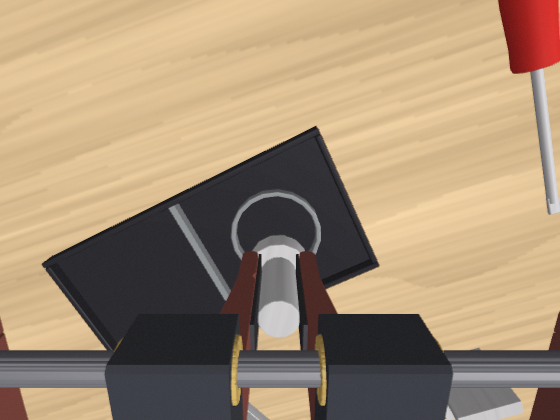

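The wrist view shows the collar centred at about (276,233), against a predicted (277,232.5). The plug is upright between the pads, so I lower it.

>>> step_arm:
  targets:
    - [[0,0,-0.3,0,0,0,0],[0,0,-0.3,0,0,0,0],[0,0,-0.12,0,0,0,0],[0,0,-0.06,0,0,0,0],[0,0,0,0,0,0,0]]

```text
t: 5.78
ee_pos: [483.5, -175.7, 207.9]
orientation: [-0.493, -3.102, -0.0]
ft_force: [-0.0, 0.4, -2.1]
width: 16.7
grasp_force: 30.0
```

>>> step_arm:
  targets:
    - [[0,0,-0.02,0,0,0,0],[0,0,-0.02,0,0,0,0],[0,0,0,0,0,0,0],[0,0,0,0,0,0,0],[0,0,0,0,0,0,0]]

```text
t: 6.4
ee_pos: [483.7, -175.8, 207.0]
orientation: [0.492, 3.102, -0.0]
ft_force: [-2.3, 0.5, 6.0]
width: 16.8
grasp_force: 30.0
```

>>> step_arm:
  targets:
    - [[0,0,0,0,0,0,1],[0,0,0,0,0,0,1],[0,0,0,0,0,0,1],[0,0,0.8,0,0,0,1],[0,0,1.0,0,0,0,1]]

```text
t: 7.02
ee_pos: [483.1, -175.6, 296.2]
orientation: [-0.492, -3.1, -0.001]
ft_force: [1.1, -0.4, 0.4]
width: 63.4
grasp_force: 0.0
```

>>> step_arm:
  targets:
    - [[0.6,0.9,0,0,0,0.7,1],[0.6,0.9,0,0,0,0.7,1],[0.6,0.9,0,0,0,0.7,1],[0.6,0.9,0,0,0,0.7,1],[0.6,0.9,0,0,0,0.08,1]]

```text
t: 7.65
ee_pos: [634.3, 50.9, 296.1]
orientation: [-0.177, -3.137, 0.0]
ft_force: [-0.0, -0.6, 0.1]
width: 87.9
grasp_force: 0.0
```

>>> step_arm:
  targets:
    - [[0.4,0.7,0,0,0,0,1],[0.04,0,-0.6,0,0,0,1],[0,0,0,0,0,0,1],[0,0,0,0,0,0,1],[0,0,0,0,0,0,1]]

```text
t: 8.28
ee_pos: [655.7, 83.7, 267.3]
orientation: [0.18, 3.135, 0.0]
ft_force: [0.6, 0.3, 0.3]
width: 87.5
grasp_force: 0.0
```

```bash
python3 - <<'E'
from h import *
snap("wrist","w2",None,1)
o=readout.get_obs();print(o["ee_pos"],o["orientation"])
c,s=np.cos(np.radians(-6.5)),np.sin(np.radians(-6.5))
for a,b in((22,22),(22,-22),(-22,-22),(-22,22)): print(proj("w2",[655.3+c*a-s*b,84+s*a+c*b,38]))
E
```

```text
[655.70321799  83.77675615 267.31825077] [1.79703578e-01 3.13496538e+00 3.84724595e-04]
[311.46583924 266.55984618]
[242.88703591 266.63673867]
[240.59686501 200.90969678]
[313.44341235 200.82395823]
```

View pics/w2.png

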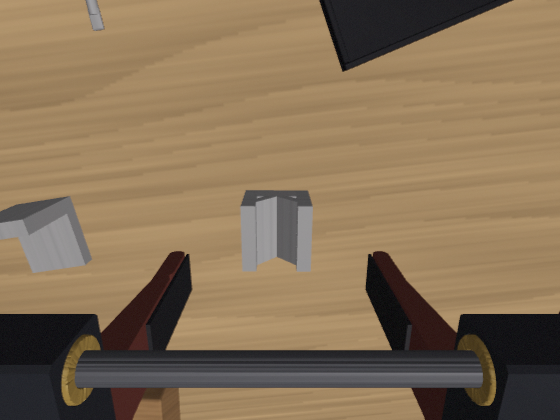

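The wrist view shows the V-block top at columns 242–311 and rows 206–271, about 3 mm farther in x than fitted. The yaw is right.

>>> step_arm:
  targets:
    - [[0.06,0,-0.8,0,0,0,1],[0,0,-0.7,0,0,0,1],[0,0,0,0,0,0,0],[0,0,0,0,0,0,0],[0,0,0,0,0,0,0]]

```text
t: 8.95
ee_pos: [659.3, 84.3, 193.2]
orientation: [0.179, 3.134, 0.001]
ft_force: [-0.5, 0.6, -0.6]
width: 61.3
grasp_force: 0.0
```

>>> step_arm:
  targets:
    - [[0,0,0,0,0,0,0],[0,0,0,0,0,0,0],[0,0,0,0,0,0,0],[0,0,0,0,0,0,0],[0,0,0,0,0,0,0]]

```text
t: 9.57
ee_pos: [658.9, 83.8, 192.3]
orientation: [0.178, 3.135, -0.001]
ft_force: [-1.8, -3.3, 5.9]
width: 43.7
grasp_force: 30.0
```

>>> step_arm:
  targets:
    - [[0,0,0.3,0,0,0,0],[0,0,0.8,0,0,0,0],[0,0,0.9,0,0,0,0],[-0.36,-0.79,0,0,0,0.4,0],[-0.36,-0.79,0,0,0,0.4,0]]

```text
t: 10.2
ee_pos: [621.9, 5.1, 292.3]
orientation: [0.087, 3.139, 0.0]
ft_force: [-0.3, -0.3, -4.4]
width: 43.9
grasp_force: 30.0
```

>>> step_arm:
  targets:
    - [[-0.36,-0.79,0,0,0,0.4,0],[-0.36,-0.79,0,0,0,0.4,0],[-0.36,-0.79,0,0,0,0.4,0],[-0.36,-0.79,0,0,0,0.4,0],[-0.36,-0.79,0,0,0,0.4,0]]

```text
t: 10.82
ee_pos: [531.6, -193.1, 291.6]
orientation: [0.13, -3.139, -0.001]
ft_force: [-0.2, 0.8, -5.3]
width: 43.9
grasp_force: 30.0
```

>>> step_arm:
  targets:
    - [[-0.36,-0.79,0,0,0,0.4,0],[-0.36,-0.79,0,0,0,0.4,0],[0,0,-0.5,0,0,0,0],[0,0,-0.7,0,0,0,0],[0,0,-0.4,0,0,0,0]]

```text
t: 11.45
ee_pos: [495.9, -270.9, 210.0]
orientation: [0.215, -3.133, -0.002]
ft_force: [-0.6, -0.0, -4.8]
width: 44.0
grasp_force: 30.0
```

>>> step_arm:
  targets:
    - [[0,0,-0.15,0,0,0,0],[0,0,-0.05,0,0,0,0],[0,0,0,0,0,0,0],[0,0,0,0,0,0,0],[0,0,0,0,0,0,0]]

```text
t: 12.08
ee_pos: [496.7, -271.3, 201.8]
orientation: [-0.216, 3.133, -0.001]
ft_force: [0.1, -0.4, -4.6]
width: 43.9
grasp_force: 30.0
```

>>> step_arm:
  targets:
    - [[0,0,-0.05,0,0,0,0],[0,0,-0.03,0,0,0,0],[0,0,-0.02,0,0,0,0],[0,0,0,0,0,0,0],[0,0,0,0,0,0,0]]

```text
t: 12.7
ee_pos: [496.5, -271.2, 197.3]
orientation: [-0.216, 3.134, -0.0]
ft_force: [-3.4, 2.5, 10.5]
width: 43.6
grasp_force: 30.0
```

>>> step_arm:
  targets:
    - [[0,0,0,0,0,0,0.8],[0,0,0,0,0,0,0.8],[0,0,0,0,0,0,0.8],[0,0,0.8,0,0,0,0.8],[0,0,1.0,0,0,0,0.8]]

```text
t: 13.32
ee_pos: [496.1, -271.0, 286.0]
orientation: [0.216, -3.132, -0.003]
ft_force: [-0.0, 0.1, 0.3]
width: 70.1
grasp_force: 0.0
```

>>> step_arm:
  targets:
    - [[0.7,0.1,0,0,0,1,0.8],[0.7,0.1,0,0,0,1,0.8],[0.7,0.1,0,0,0,1,0.8],[0.62,0.1,-0.4,0,0,1,0.8],[0,0,0,0,0,0,0.8]]

```text
t: 13.95
ee_pos: [633.4, -250.4, 264.4]
orientation: [0.652, -3.072, -0.002]
ft_force: [-0.4, 0.9, -0.3]
width: 70.5
grasp_force: 0.0
```

>>> step_arm:
  targets:
    - [[0,0,0,0,0,0,0.8],[0,0,0,0,0,0,0.8],[0,0,0,0,0,0,0.8],[0,0,0,0,0,0,0.8],[0,0,0,0,0,0,0.8]]

```text
t: 14.58
ee_pos: [632.4, -251.3, 266.4]
orientation: [-0.65, 3.073, -0.0]
ft_force: [-0.6, -0.0, 0.1]
width: 70.6
grasp_force: 0.0
```

```bash
python3 - <<'E'
from h import *
snap("wrist","w3",None,1)
o=readout.get_obs();print(o["ee_pos"],o["orientation"])
c,s=np.cos(np.radians(24)),np.sin(np.radians(24))
for z,L in((9,35),(18,23)):
  for a,b in((L,15),(L,-15),(-L,-15),(-L,15)): print(z,a,b,proj("w3",[632.5+c*a-s*b,-251+s*a+c*b,z]))
E
```

```text
[ 632.39957582 -251.303994    266.33799799] [-6.49721080e-01  3.07351873e+00 -1.69830954e-04]
9 35 15 [298.50486072 265.65214117]
9 35 -15 [257.24235357 265.72854221]
9 -35 -15 [255.11500554 170.96809732]
9 -35 15 [300.05861207 170.86852204]
18 23 15 [299.44446486 255.9194364 ]
18 23 -15 [256.16286244 256.00119334]
18 -23 -15 [254.67144928 191.86273339]
18 -23 15 [300.54280698 191.76478377]
```

View pics/w3.png

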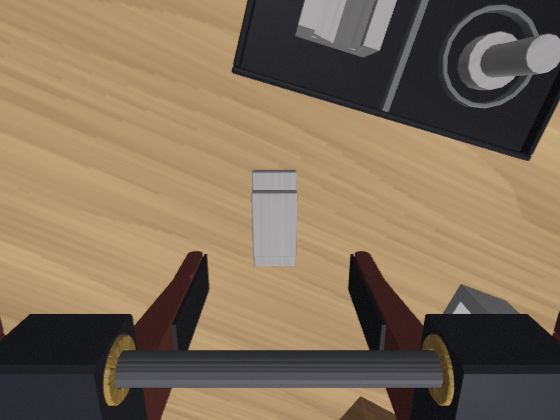

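The wrist view shows the plates at columns 252–297 and rows 170–266, about 2 mm to the -y side of the fit. The plug and V-block look well seated in the round tray.

>>> step_arm:
  targets:
    - [[0.02,-0.04,-0.7,0,0,0,0.8],[0,0,-0.6,0,0,0,0.8],[0,0,-0.24,0,0,0,0.8],[0,0,-0.1,0,0,0,0.8],[0,0,0,0,0,0,0.5]]

```text
t: 15.25
ee_pos: [633.8, -253.3, 184.7]
orientation: [-0.65, 3.073, -0.001]
ft_force: [0.3, -0.6, -0.5]
width: 63.1
grasp_force: 0.0
```

>>> step_arm:
  targets:
    - [[0,0,0,0,0,0,0],[0,0,0,0,0,0,0],[0,0,0,0,0,0,0],[0,0,0,0,0,0,0],[0,0,0,0,0,0,0]]

```text
t: 15.88
ee_pos: [633.7, -253.3, 184.6]
orientation: [-0.65, 3.073, -0.001]
ft_force: [-0.6, 0.0, 3.6]
width: 29.6
grasp_force: 30.0
```

>>> step_arm:
  targets:
    - [[0,0,0.4,0,0,0,0],[0,0,0.8,0,0,0,0],[-0.24,0.8,0.8,0,0,-0.2,0],[-0.24,0.8,0,0,0,-0.2,0],[-0.24,0.8,0,0,0,-0.2,0]]

```text
t: 16.5
ee_pos: [597.0, -132.1, 285.8]
orientation: [-0.584, 3.085, -0.001]
ft_force: [0.3, 1.2, -2.7]
width: 29.7
grasp_force: 30.0
```

>>> step_arm:
  targets:
    - [[-0.25,0.8,0,0,0,-0.2,0],[-0.25,0.8,0,0,0,-0.2,0],[-0.25,0.8,0,0,0,-0.2,0],[-0.25,0.8,0,0,0,-0.2,0],[-0.25,0.8,0,0,0,-0.2,0]]

```text
t: 17.12
ee_pos: [534.3, 68.0, 285.1]
orientation: [-0.476, 3.105, 0.0]
ft_force: [1.4, 0.8, -2.6]
width: 29.8
grasp_force: 30.0
```

>>> step_arm:
  targets:
    - [[-0.25,0.8,0,0,0,-0.2,0],[-0.25,0.8,0,0,0,-0.2,0],[-0.24,0.8,0,0,0,-0.2,0],[-0.24,0.8,0,0,0,-0.1,0],[-0.24,0.8,0,0,0,0,0]]

```text
t: 17.75
ee_pos: [473.4, 268.1, 285.1]
orientation: [-0.401, 3.115, 0.0]
ft_force: [0.8, 1.2, -2.5]
width: 29.3
grasp_force: 30.0
```

>>> step_arm:
  targets:
    - [[0,0,-0.2,0,0,0,0],[0,0,-0.4,0,0,0,0],[0,0,-0.2,0,0,0,0],[0,0,0,0,0,0,0],[0,0,0,0,0,0,0]]

```text
t: 18.38
ee_pos: [474.4, 266.5, 244.6]
orientation: [-0.4, 3.115, 0.0]
ft_force: [0.6, -0.5, -1.8]
width: 29.8
grasp_force: 30.0
```

```bash
python3 - <<'E'
from h import *
snap("wrist","w4",None,1)
o=readout.get_obs();print(o["ee_pos"],o["orientation"])
c,s=np.cos(np.radians(14.8)),np.sin(np.radians(14.8))
for x,y,z in((42,70,15),(42,26,15),(-42,26,15),(-42,70,15),(48,-2,13),(-48,-2,13),(-50,100,13)): print(x,y,z,proj("w4",[486.1+c*x-s*y,219.9+s*x+c*y,z]))
E
```

```text
[474.37637882 266.59890785 244.7598039 ] [-4.00553982e-01  3.11510662e+00  4.73962872e-04]
42 70 15 [310.55867877 293.37760615]
42 26 15 [243.81102436 293.52780804]
-42 26 15 [239.22167422 167.77795103]
-42 70 15 [314.09576072 167.57922368]
48 -2 13 [202.56786239 299.92349755]
-48 -2 13 [191.58948765 157.15927617]
-50 100 13 [365.35969601 153.29174141]
```

View pics/w4.png

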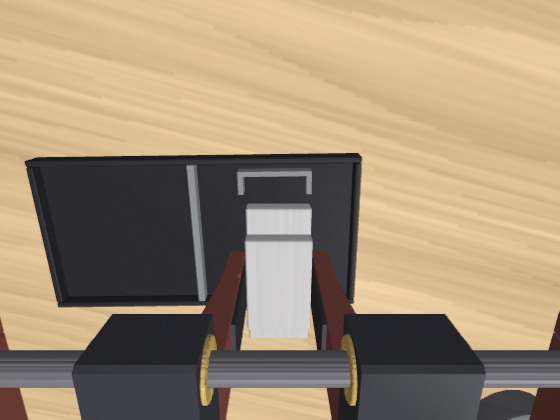

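```bash
python3 - <<'E'
from h import *
c,s=np.cos(np.radians(14.7)),np.sin(np.radians(14.7))
for x,y,z in((-35,15,69.1),(-35,-15,69.1),(-23,15,78.1),(-23,-15,78.1),(23,15,78.1),(23,-15,78.1)): print(x,y,z,proj("w4",[474.4+c*x-s*y,266.6+s*x+c*y,z]))
E
```

```text
-35 15 69.1 [309.83103503 207.98983278]
-35 -15 69.1 [243.40639834 208.04708394]
-23 15 78.1 [310.82314367 240.32752779]
-23 -15 78.1 [242.35421325 240.38272309]
23 15 78.1 [308.24875771 329.48716157]
23 -15 78.1 [245.39984914 329.52816453]
```

Held long plate's far end spans (247–310, 205) and the pocket's end wall spans (238–312, 170). Comparing the two with prediction calls for a shift of about +3 mm in x and -1 mm in y.

>>> step_arm:
  targets:
    - [[0.06,-0.02,-0.2,0,0,0,0],[0,0,-0.4,0,0,0,0],[0,0,-0.2,0,0,0,0],[0,0,0,0,0,0,0],[0,0,0,0,0,0,0]]

```text
t: 19.05
ee_pos: [477.2, 265.9, 204.5]
orientation: [-0.401, 3.115, 0.0]
ft_force: [1.1, 0.5, -3.4]
width: 29.7
grasp_force: 30.0
```

```bash
python3 - <<'E'
from h import *
snap("wrist","w5",(180,130,380,330),3)
o=readout.get_obs();print(o["ee_pos"],o["orientation"])
E
```

```text
[477.24398047 265.91224979 204.62778296] [-4.01420905e-01  3.11505292e+00  4.24069098e-04]
```

View pics/w5.png

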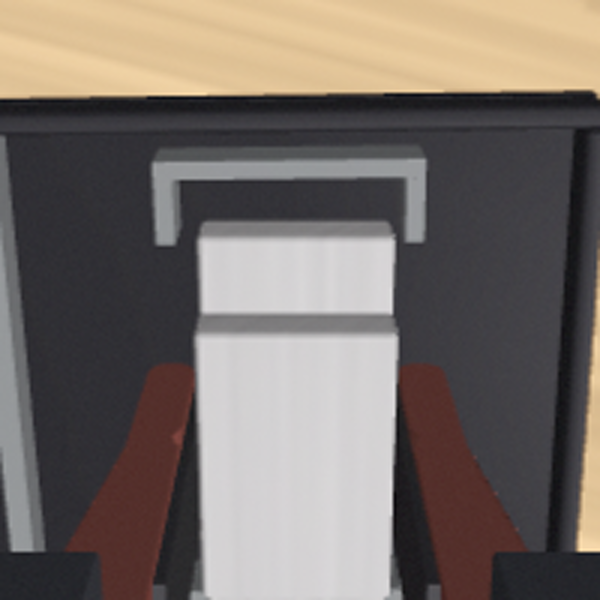

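```bash
python3 - <<'E'
from h import *
f=lambda u,v,z:world("w5",(u+.5)/3-.5+180,(v+.5)/3-.5+130,z)
a=f(292,180,15);b=f(296,222,20);b2=f(296,237,29);print(a,b,b2)
c,s=np.cos(np.radians(14.8)),np.sin(np.radians(14.8));R=np.array([[c,s],[-s,c]])
print(R@(b-a)[:2],R@(b2-a)[:2],R@(a[:2]-[486.1,219.9]))
E
```

```text
[438.63794361 255.98579918  15.        ] [443.85103379 258.02001335  20.        ] [443.47198997 257.92228321  29.        ]
[5.55976889 0.63506406] [5.16833571 0.63740141] [-36.66946186  47.01257561]
```

The crop shows the pocket's inner edges at columns 178–406, row 180, and the plate at columns 199–393. A 1 mm trim in x and in y remains.

>>> step_arm:
  targets:
    - [[-0.02,-0.02,0,0,0,0,0],[0,0,-0.12,0,0,0,0],[0,0,-0.12,0,0,0,0],[0,0,-0.03,0,0,0,0],[0,0,0,0,0,0,0]]

```text
t: 19.73
ee_pos: [475.9, 264.7, 190.4]
orientation: [0.401, -3.115, 0.0]
ft_force: [-0.4, 0.9, -2.6]
width: 29.9
grasp_force: 30.0
```

>>> step_arm:
  targets:
    - [[0,0,-0.02,0,0,0,0],[0,0,0,0,0,0,0],[0,0,0,0,0,0,0],[0,0,0,0,0,0,0],[0,0,0,0,0,0,0]]

```text
t: 20.35
ee_pos: [476.0, 264.8, 189.7]
orientation: [-0.402, 3.116, 0.0]
ft_force: [-0.4, 0.6, -2.8]
width: 29.7
grasp_force: 30.0
```

>>> step_arm:
  targets:
    - [[0,0,-0.015,0,0,0,0],[0,0,0,0,0,0,0],[0,0,-0.015,0,0,0,0],[0,0,0,0,0,0,0],[0,0,0,0,0,0,0]]

```text
t: 20.98
ee_pos: [476.0, 264.8, 189.5]
orientation: [-0.401, 3.116, 0.0]
ft_force: [-3.8, -2.4, 14.4]
width: 29.5
grasp_force: 30.0
```

>>> step_arm:
  targets:
    - [[0,0,0,0,0,0,0.5],[0,0,0,0,0,0,0.5],[0,0,0,0,0,0,0.5],[0,0,0.6,0,0,0,0.5],[0,0,1,0,0,0,0.5]]

```text
t: 21.6
ee_pos: [475.4, 264.5, 267.5]
orientation: [0.401, -3.112, 0.002]
ft_force: [1.4, 0.5, -0.0]
width: 43.8
grasp_force: 0.0
```

>>> step_arm:
  targets:
    - [[0.35,-0.77,0,0,0,-0.4,0.8],[0.35,-0.77,0,0,0,-0.4,0.8],[0.35,-0.77,0,0,0,-0.4,0.8],[0.35,-0.77,0,0,0,-0.4,0.8],[0.35,-0.77,0,0,0,-0.4,0.8]]

```text
t: 22.22
ee_pos: [563.9, 71.0, 268.1]
orientation: [0.182, -3.136, -0.0]
ft_force: [-0.2, 0.3, -0.8]
width: 70.1
grasp_force: 0.0
```

>>> step_arm:
  targets:
    - [[0.35,-0.77,0,0,0,-0.4,0.8],[0.35,-0.77,0,0,0,-0.4,0.8],[0.35,-0.77,0,0,0,-0.35,0.8],[0.36,-0.72,0,0,0,0,0.8],[0,0,0,0,0,0,0.8]]

```text
t: 22.85
ee_pos: [634.9, -81.6, 268.0]
orientation: [-0.052, 3.14, -0.001]
ft_force: [-0.4, -0.2, -0.6]
width: 70.6
grasp_force: 0.0
```

>>> step_arm:
  targets:
    - [[0,0,0,0,0,0,0.8],[0,0,0,0,0,0,0.8],[0,0,0,0,0,0,0.8],[0,0,0,0,0,0,0.8],[0,0,0,0,0,0,0.8]]

```text
t: 23.48
ee_pos: [634.0, -78.9, 268.2]
orientation: [-0.058, 3.141, 0.0]
ft_force: [-0.0, -0.7, 0.3]
width: 70.5
grasp_force: 0.0
```

```bash
python3 - <<'E'
from h import *
snap("wrist","w6",None,1)
o=readout.get_obs();print(o["ee_pos"],o["orientation"])
c,s=np.cos(np.radians(2.1)),np.sin(np.radians(2.1))
for x,y,z in((25,20,10),(25,-20,10),(-15,20,50),(-15,-20,50),(-25,-20,50),(-25,20,50)): print(x,y,z,proj("w6",[647.2+c*x-s*y,-78.5+s*x+c*y,z]))
E
```

```text
[633.96313986 -79.03058637 268.23477381] [-5.74445594e-02  3.14101632e+00 -2.31253140e-05]
25 20 10 [304.35718849 269.25915889]
25 -20 10 [249.72067742 269.2492258 ]
-15 20 50 [310.4719262  239.85945471]
-15 -20 50 [242.9850432  239.84882927]
-25 -20 50 [242.47166173 224.00385435]
-25 20 50 [310.94141862 224.01373564]
```

View pics/w6.png

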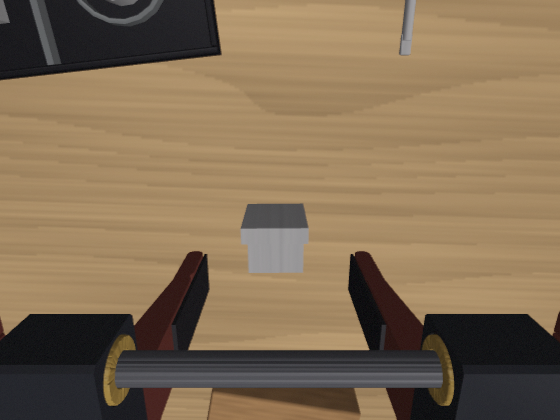

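The wrist view shows the angle plate's foot edge at (248–303, 272) and the wall top at columns 241–308. It sits about 2 mm farther in x, with the yaw as fitted.

>>> step_arm:
  targets:
    - [[0.04,-0.02,-0.7,0,0,0,0.8],[0,0,-0.6,0,0,0,0.8],[0,0,-0.28,0,0,0,0.8],[0,0,0,0,0,0,0],[0,0,0,0,0,0,0]]

```text
t: 24.15
ee_pos: [636.5, -80.3, 190.2]
orientation: [-0.057, 3.14, -0.0]
ft_force: [0.0, -1.4, 0.2]
width: 54.2
grasp_force: 0.0
```

>>> step_arm:
  targets:
    - [[0,0,0,0,0,0,0],[0,0,0,0,0,0,0],[0,0,0,0,0,0,0],[0,0,0,0,0,0,0],[0,0,0,0,0,0,0]]

```text
t: 24.78
ee_pos: [636.4, -80.4, 190.3]
orientation: [-0.057, 3.139, -0.001]
ft_force: [-0.4, -1.1, 6.0]
width: 39.7
grasp_force: 30.0
```

>>> step_arm:
  targets:
    - [[0,0,0.3,0,0,0,0],[0,0,0.6,0,0,0,0],[0,0,0.7,0,0,0,0],[-0.42,0.7,0,0,0,0.45,0],[-0.42,0.7,0,0,0,0.45,0]]

```text
t: 25.4
ee_pos: [593.4, -9.8, 270.2]
orientation: [-0.155, 3.137, 0.0]
ft_force: [-1.0, 0.8, -3.8]
width: 39.7
grasp_force: 30.0
```

>>> step_arm:
  targets:
    - [[-0.42,0.7,0,0,0,0.45,0],[-0.42,0.7,0,0,0,0.45,0],[-0.42,0.7,0,0,0,0.45,0],[-0.42,0.7,0,0,0,0.45,0],[-0.42,0.74,0,0,0,0.45,0]]

```text
t: 26.02
ee_pos: [488.0, 167.8, 269.7]
orientation: [-0.403, 3.116, 0.0]
ft_force: [0.3, -0.1, -3.3]
width: 39.7
grasp_force: 30.0
```

>>> step_arm:
  targets:
    - [[0,0,0,0,0,0,0],[0,0,-0.6,0,0,0,0],[0,0,-0.6,0,0,0,0],[0,0,-0.15,0,0,0,0],[0,0,0,0,0,0,0]]

```text
t: 26.65
ee_pos: [489.3, 166.4, 201.8]
orientation: [0.4, -3.115, 0.0]
ft_force: [0.4, -0.0, -3.7]
width: 40.1
grasp_force: 30.0
```

>>> step_arm:
  targets:
    - [[0,0,-0.06,0,0,0,0],[0,0,-0.04,0,0,0,0],[0,0,0,0,0,0,0],[0,0,0,0,0,0,0],[0,0,0,0,0,0,0]]

```text
t: 27.28
ee_pos: [489.0, 166.8, 196.8]
orientation: [-0.401, 3.116, 0.0]
ft_force: [0.5, 0.0, -3.1]
width: 39.7
grasp_force: 30.0
```

>>> step_arm:
  targets:
    - [[0,0,-0.02,0,0,0,0],[0,0,0,0,0,0,0],[0,0,-0.02,0,0,0,0],[0,0,0,0,0,0,0],[0,0,0,0,0,0,0]]

```text
t: 27.9
ee_pos: [488.9, 166.8, 195.3]
orientation: [-0.401, 3.116, -0.0]
ft_force: [-1.4, -0.7, 5.7]
width: 39.6
grasp_force: 30.0
```

>>> step_arm:
  targets:
    - [[0,0,0,0,0,0,0.58],[0,0,0,0,0,0,0.58],[0,0,0,0,0,0,0.58],[0,0,0.6,0,0,0,0.58],[0,0,1,0,0,0,0.58]]

```text
t: 28.52
ee_pos: [488.4, 166.6, 274.2]
orientation: [0.401, -3.112, 0.001]
ft_force: [0.7, -0.2, -0.2]
width: 50.9
grasp_force: 0.0
```

>>> step_arm:
  targets:
    - [[0,0,1,0,0,0,0.58],[0,0,1,0,0,0,0.58],[-0.4,-0.8,0.8,0,0,0,0.58],[-0.4,-0.8,0.4,0,0,0,0.58],[-0.4,-0.8,0,0,0,0,0.58]]

```text
t: 29.15
ee_pos: [428.6, 45.9, 436.5]
orientation: [-0.402, 3.112, -0.001]
ft_force: [0.3, -1.1, -0.4]
width: 50.9
grasp_force: 0.0
```

>>> step_arm:
  targets:
    - [[-0.4,-0.8,0,0,0,0,0.58],[-0.4,-0.8,0,0,0,0,0.58],[0,0,0,0,0,0,0.58],[0,0,0,0,0,0,0.58],[0,0,0,0,0,0,0.58]]

```text
t: 29.78
ee_pos: [389.5, -32.6, 434.7]
orientation: [-0.403, 3.115, 0.0]
ft_force: [-0.0, -0.4, 0.0]
width: 50.6
grasp_force: 0.0
```

```bash
python3 - <<'E'
from h import *
snap("top","top2",(185,168,485,298),2.6); snap("scene","sc2",(10,140,330,300),2.4)
print(readout.get_obs()["ee_pos"])
E
```

```text
[389.40272283 -32.52328242 434.58810597]
```

View pics/top2.png

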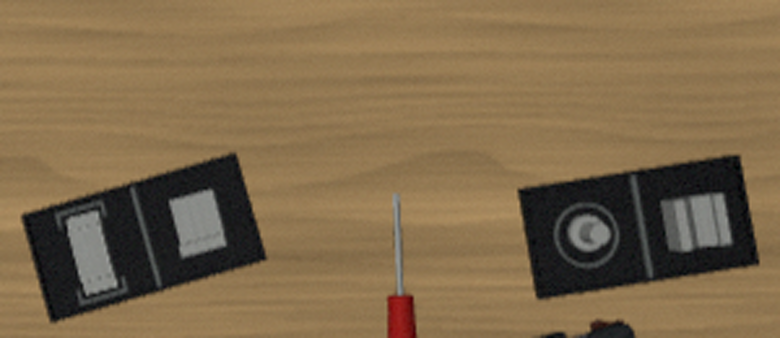

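View pics/sc2.png

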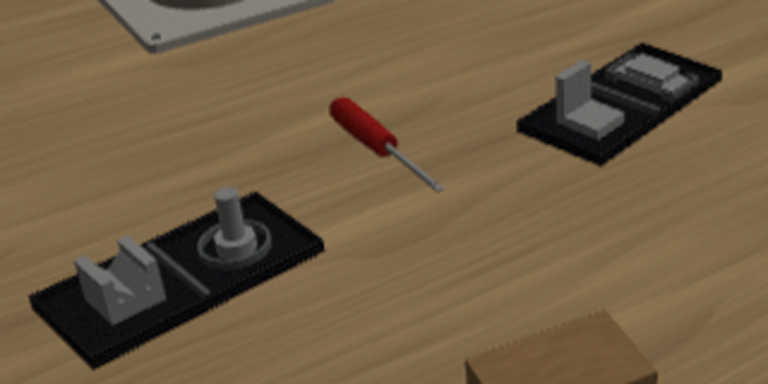

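Both pictures show every piece seated and upright: plates inside the pocket at (92,252), angle plate at (198,224), plug in the collar at (588,235), and V-block at (697,221). The bystanders in view have not moved.

```bash
python3 -c "
from workcell import ctrl
print(ctrl.close_job())"
```

```text
the job is handed in; nothing more can be done
None
```

Both kits are made up and the job was handed in at about 30 s; the last pictures show all five pieces seated and upright, but no verdict came back.

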